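# Gauge the depth of a blind dowel hole

## Task

Take the wooden-handled depth gauge out of the tool block, lower its rod into the one open dowel hole in the clamped timber and keep pressing gently, so that the timber slides the brass collar up the rod, until you feel the rod bottom out in the hole. Then draw it straight out and stand it back in the hole of the tool block it came from, fully down and let go, with the collar still marking the depth. Never press hard, and leave the other tools where they are.

Things in the scene. Friction and masses are not known exactly. Their poses are not given: they have to be found in the camera images.
- gauge_grip (a point): Centre of the gauge's upright round wooden handle (24 mm diameter, 50 mm tall); z axis up along the gauge, away from the rod. The gauge (loose, about 0.16 kg) is a steel rod of 10 mm diameter reaching 115 mm below the handle's underside: its tip is 140 mm below this point, the handle's top 25 mm above it. It may lean by 2 or 3 degrees in the tool block.
- gauge_tip (a point): Lower end of the gauge's rod, on its axis; the last 4 mm taper from 10 mm to 4.4 mm diameter. z axis as for the handle.
- gauge: The whole gauge; same point and axes as its tip.
- collar (a joint): Brass collar (26 mm diameter, 12 mm thick) on the gauge's rod. It takes about 5 N to slide and stays where it is left. Value: slide up the rod in m; the collar's underside is 34 mm + value from the tip, at most 99 mm. It starts 36 to 42 mm from the tip, less than the hole's depth, so it meets the timber's face before the rod meets the bottom.
- hole_mouth (a point): Centre of the mouth of the open dowel hole, on the timber's top face 108 mm above the bench; y axis along the timber. The hole is vertical, 12 mm diameter; its depth differs each time, 46 to 74 mm; its floor is hard and flat. Two glued-in dowels of 12 mm stand 24 mm proud of the face, 55 mm to either side of the hole along y.
- fixture: Drilling fixture, fixed: plywood base 200 x 320 x 18 mm, pine timber 70 x 280 x 90 mm on it (280 along y) and two toggle clamps with orange handles, whose feet press on the timber 112 mm to either side of the hole along y; they reach 140 mm above the bench and up to 190 mm from the hole towards +x. Origin under the base's centre; the hole is at x = -30 mm, y = 0.
- block_hole (a point): Centre of the mouth of the gauge's own hole, the middle one in the tool block's top, 50 mm above the bench. The hole is vertical, 11 mm diameter and 30 mm deep, so the gauge's tip stands 20 mm above the bench when fully down.
- block: Tool block, brown wood, fixed, 80 x 140 x 50 mm (140 along y); origin under its centre. The two drill bits stand in holes at x = 18 mm, y = -45 and +45 mm; their tops are up to 111 mm above the bench.
- bit_a: Bystander: drill bit standing in a second hole of the tool block, steel head 20 mm wide at the top, shank 10 mm, 87 mm long; origin at the lower end.
- bit_b: Bystander: flat (spade) drill bit standing in the third hole of the tool block, 91 mm long; origin at the lower end.
- glue: Bystander: white glue bottle with orange cap, 48 mm across, 120 mm tall, standing near the tool block; origin at its foot.
- square: Bystander: try square lying near the tool block, dark wooden stock 24 x 110 x 16 mm, steel blade 165 mm long; origin under the stock.
There are look-alikes about, which are no part of the job. There is more than one size of the gauge; the job needs the middle-sized.

How it is judged:
By the outcome, as a careful person would: the job done as asked, in the order asked, and still so for the second after the job is handed in, with the robot touching nothing.
It also fails if it takes over 61 s, if anything falls off the work surface, if the arm or the gripper's body presses on something with over 40 N, if the wrist force passes 120 N, or if a joint passes its speed limit or range.

## Robot

A 6-joint arm with a two-finger parallel gripper is mounted at the origin on the work surface. World frame = base frame: x ahead of the robot, y to its left, z up, the work surface at z = 0. Lengths are in m, angles in rad, forces in N, time in s.
With the tool pointing down it reaches from about 0.375 to 0.975 m from the base axis. Payload 3.8 kg.
Tool frame: the origin (TCP) lies at the very end of the fingers, on their centre line; the grasp point (between the pads) lies 19 mm behind it; z points along the fingers, y is the direction in which the jaws open and shut (so a half turn about z gives the same grasp; the last joint's range is limited). The gripper opens to 88 mm and grips with 3 to 60 N. Pads are 18 mm wide; open, the fingers measure 123 mm over their backs; the gripper's body (75 mm by 187 mm) begins 45 mm behind the grasp point.
Start: joints at [-1.196, 0.264, 1.604, -0, 1.274, -0.037], TCP at [0.27, -0.619, 0.239] pointing down, gripper open.
Joint ranges: [-2.63, 2.63], [-0.94, 2.18], [0.31, 2.57], [-1.31, 4.45], [0, 2.66], [-2.55, 2.55]. Speed limits (rad/s): [2.57, 2.57, 3.14, 3.14, 3.14, 3.14].

## Interface

Orientations are given as a rotation vector (axis times angle).
In Python, from workcell import bot, camera gives the robot as it stands. The module is installed in compiled form; this text tells all that it offers.
- The arm moves only by the tool servo_tool, never from a script. Its argument "targets" is a list of rows, each a list of 6 numbers: the shift along the tool's x, y, z in cm, then the turn, a rotation vector about the tool's x, y, z in rad. In form: [[dx, dy, dz, rx, ry, rz], ...]. A call has 1 to 10 rows; each row is the pose to reach, as a shift and turn from the pose commanded when the call began, along the tool's axes at that moment; what a row does not reach only later rows make up. A row lasts 1/8 s, in which the tool goes at most 62.5 mm and 10.7 degrees, less where a joint would pass 70% of its speed; a pose out of reach is approached as far as the arm can. A call with a gripper value outside its range is refused whole. "jaw" is the finger opening in cm, from 0 to 8.81, set as the call begins (left out, the last holds). The fingers move at their own pace and stop on an object; "squeeze" is the grip in N (left out, the last holds). Time passes only in rows, so rows that repeat a pose let the fingers close. It gives the time, the measured TCP pose, the force and the opening at its end, in the units of the state.
- bot.sense(): the state, without advancing time (a new reading comes with each control period).
- camera(name): name is "scene" or "top" or "wrist"; returns a dict with "img" (400x640x3 uint8, red, green, blue), "intrinsics" (3x3 intrinsics, pixels), "world_from_camera" (4x4, takes a point from camera to world coordinates). Camera axes: x right, y up, looking along -z (the intrinsics and any distortion apply to the point x, -y, -z); pixel columns grow to the right and rows downward; lengths in m; the calibration is good to about 2 mm. The wrist camera is an equidistant fisheye: a pixel r from the principal point sees the ray r / f radians off the axis. A picture is of the moment at which its call begins. There is no depth.
- bot.close_job(): hands the job in, once; it reports no verdict.
The state is a dict: "time_s": time; "q": joint angles; "joint_velocities": joint speeds; "joint_efforts": joint torques, N m; "eef_pos": TCP position; "tool_rot": TCP orientation; "contact_force": force on the tool from outside, world axes, zero at the start; "ft_torque": the same for the moment, N m; "finger_gap": opening from 0.0 (shut) to 1.0 (fully open).
Only numpy, scipy, OpenCV 4.12 (cv2) and the standard library are available. Lean on these libraries where they do the work, as an engineer would, in place of code of your own. Each camera call takes 0.05 s, during which the arm holds its last target.

## Working session

There is one attempt and no reset: what is moved stays moved. The work goes in short steps, Python scripts to look and compute and a tool call to move; the robot and the scene stay as the last step left them, time stands still between calls to the robot, and variables do not carry over. Pictures are saved under pics/ and viewed, and the job is handed in when it is done.

Besides the shell and the picture viewer there is one more tool, called after "Emit:" as a command line: name --pt "numbers of a row" for each row, then --argument value for the rest. servo_tool: Moves the arm, as the interface text tells. Its arguments: {"type":"object","properties":{"targets":{"type":"array","items":{"type":"array","items":{"type":"number"}}},"jaw":{"type":"number"},"squeeze":{"type":"number"}},"required":["targets"]}

```bash
mkdir -p pics
cat > h.py <<'E'
import numpy as np, cv2
from scipy.spatial.transform import Rotation as R
from workcell import bot, camera
def snap(n,f):
    c=camera(n); cv2.imwrite('pics/'+f,c['img'][:,:,::-1]); np.savez('pics/'+f+'.npz',K=c['intrinsics'],T=c['world_from_camera'],img=c['img']); return c
def load(f):
    d=np.load('pics/'+f+'.npz'); return d
def proj(d,P,fish=False):
    T=np.linalg.inv(d['T']); p=T[:3,:3]@np.array(P)+T[:3,3]; v=np.array([p[0],-p[1],-p[2]])
    K=d['K']
    if fish:
        r=np.hypot(v[0],v[1]); th=np.arctan2(r,v[2]); s=th/max(r,1e-9); return np.array([K[0,0]*v[0]*s+K[0,2],K[1,1]*v[1]*s+K[1,2]])
    return np.array([K[0,0]*v[0]/v[2]+K[0,2],K[1,1]*v[1]/v[2]+K[1,2]])
def ray(d,u,v,fish=False):
    K=d['K']; a=np.array([(u-K[0,2])/K[0,0],(v-K[1,2])/K[1,1]])
    if fish:
        t=np.linalg.norm(a); a=a/max(t,1e-9); w=np.array([a[0]*np.sin(t),a[1]*np.sin(t),np.cos(t)])
    else: w=np.array([a[0],a[1],1.])
    w=np.array([w[0],-w[1],-w[2]]); w/=np.linalg.norm(w)
    return d['T'][:3,3],d['T'][:3,:3]@w
def atz(d,u,v,z,fish=False):
    o,w=ray(d,u,v,fish); return o+w*(z-o[2])/w[2]
E
python3 - <<'E'
from h import *
for n in ['scene','top','wrist']:
    c=snap(n,n+'0.png'); print(n,c['intrinsics'].tolist(),np.round(c['world_from_camera'],3).tolist())
print(bot.sense())
E
```

```text
scene [[464.4035096950515, 0.0, 312.32981219726224], [0.0, 464.4035096950515, 195.55611448201017], [0.0, 0.0, 1.0]] [[-0.5, -0.505, 0.703, 1.166], [0.866, -0.313, 0.391, 0.315], [0.022, 0.804, 0.594, 0.651], [0.0, 0.0, 0.0, 1.0]]
top [[367.8540688818447, 0.0, 316.49288109298016], [0.0, 367.8540688818447, 196.5326026470565], [0.0, 0.0, 1.0]] [[-0.005, 0.986, -0.166, 0.412], [-1.0, -0.007, -0.009, -0.032], [-0.01, 0.166, 0.986, 0.818], [0.0, 0.0, 0.0, 1.0]]
wrist [[309.70691628693146, 0.0, 322.658201485127], [0.0, 309.70691628693146, 198.3323339849117], [0.0, 0.0, 1.0]] [[0.4, 0.877, 0.266, 0.338], [-0.917, 0.384, 0.113, -0.589], [-0.003, -0.289, 0.957, 0.383], [0.0, 0.0, 0.0, 1.0]]
{'time_s': 0.15, 'q': array([-1.19591268e+00,  2.64623571e-01,  1.60503036e+00,  8.43161654e-06,
        1.27371950e+00, -3.68836996e-02]), 'joint_velocities': array([-0.00207906, -0.00289559, -0.00372292,  0.00046445,  0.00156591,
       -0.001226  ]), 'joint_efforts': array([ 5.44254708e-04, -5.02845883e+01, -3.57470047e+01,  7.29346345e-02,
        2.49256776e-02, -1.00886682e-04]), 'eef_pos': array([ 0.26996639, -0.61806836,  0.2376609 ]), 'tool_rot': array([-3.07352556e+00, -6.41879900e-01,  4.57750341e-04]), 'contact_force': array([-0.08748147,  0.55560408,  0.13964317]), 'ft_torque': array([-0.0435333 ,  0.02330563, -0.01308362]), 'finger_gap': 1.0012126735180633}
```

View pics/scene0.png

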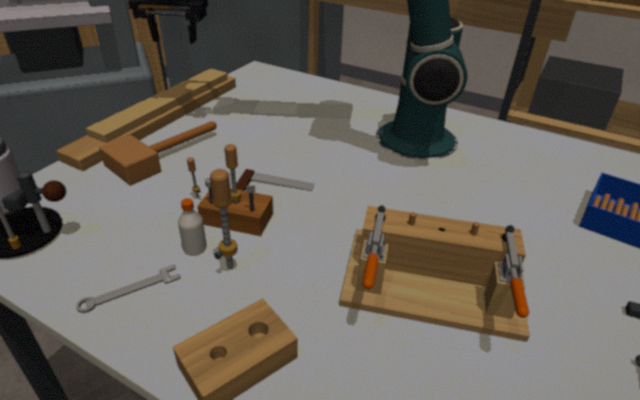

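View pics/top0.png

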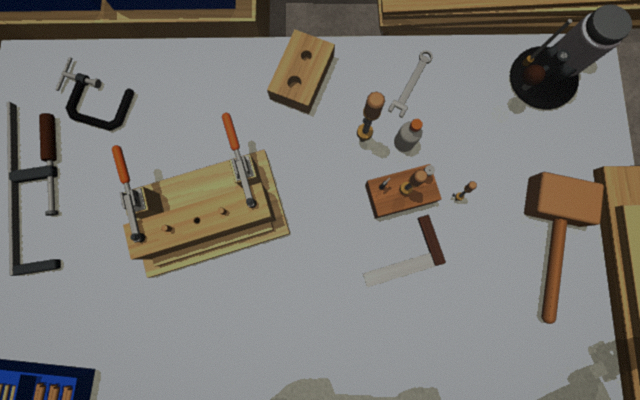

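View pics/wrist0.png

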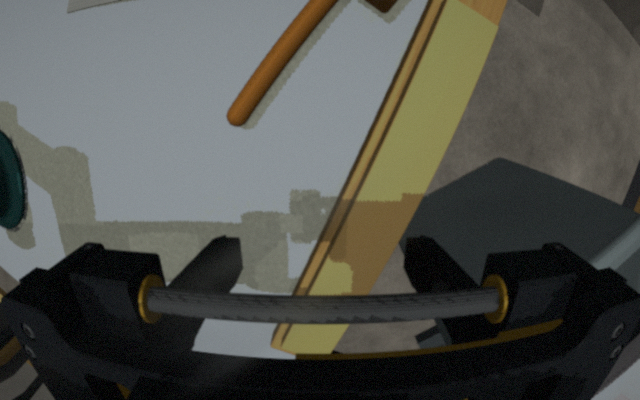

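Run:
```python
from h import *
a=load('top0.png')['img'][:,:,::-1]
cv2.imwrite('pics/t1.png',cv2.resize(a[150:225,355:485],None,fx=6,fy=6,interpolation=cv2.INTER_CUBIC))
cv2.imwrite('pics/t2.png',cv2.resize(a[140:280,115:295],None,fx=4.4,fy=4.2,interpolation=cv2.INTER_CUBIC)[:, :800])
a=load('scene0.png')['img'][:,:,::-1]
cv2.imwrite('pics/s1.png',cv2.resize(a[140:240,180:310],None,fx=6,fy=6,interpolation=cv2.INTER_CUBIC))
```

```text
(no output)
```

View pics/t1.png

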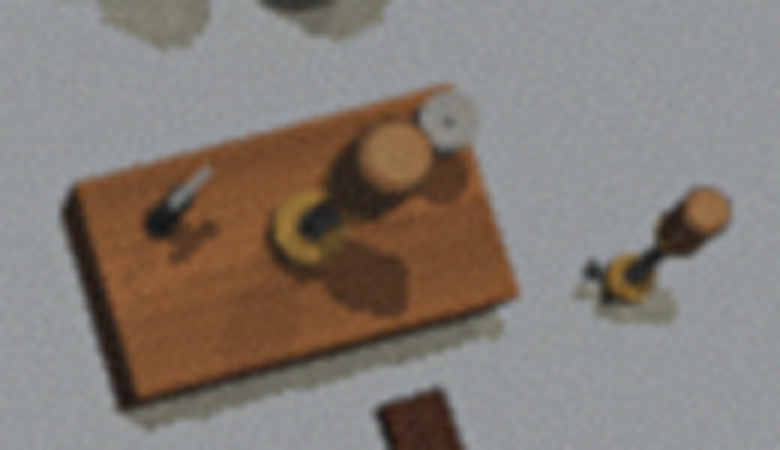

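View pics/t2.png

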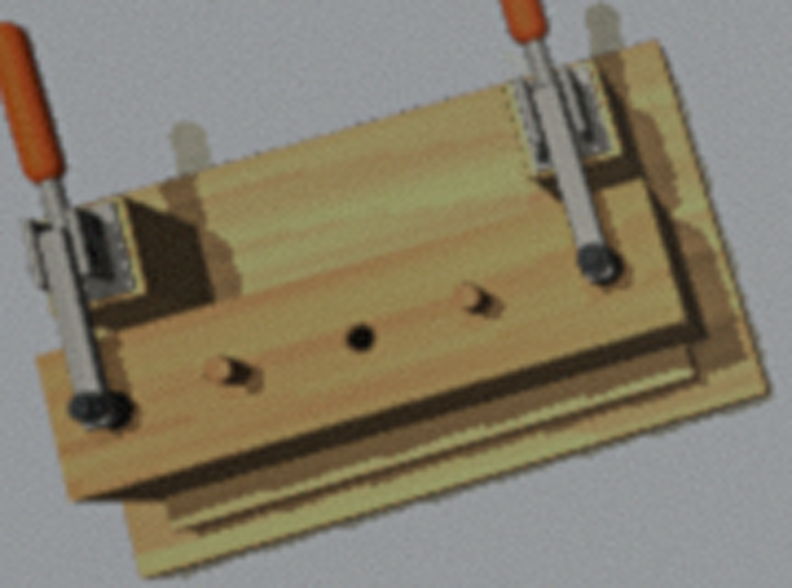

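View pics/s1.png

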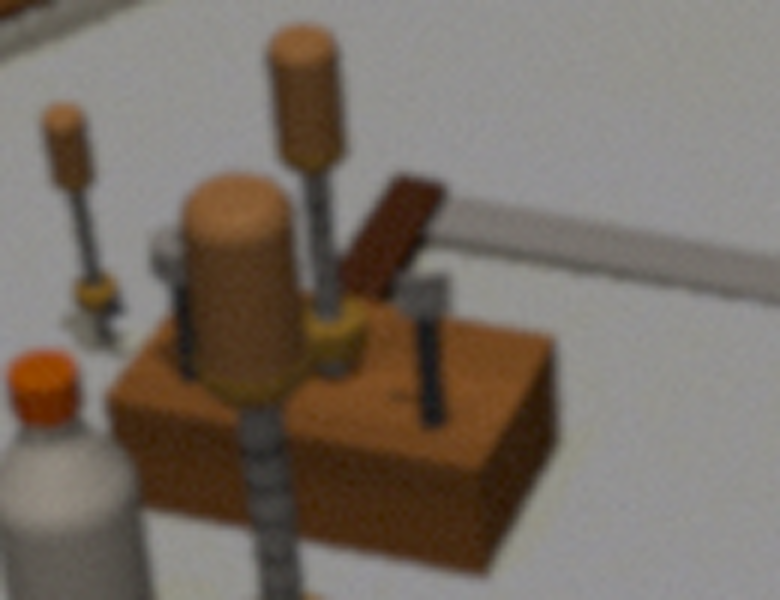

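Run:
```python
from h import *
t=load('top0.png'); s=load('scene0.png')
T=lambda x,y,z:atz(t,355+x/6,150+y/6,z)
S=lambda x,y,z:atz(s,180+x/6,140+y/6,z)
print('top',T(397,152,.185),S(304,42,.185))
print('collar bits',T(305,228,.062),S(333,330,.062))
print('block corners',[T(*c,.05).round(4) for c in [(78,188),(450,90),(518,297),(133,400)]],np.mean([T(*c,.05) for c in [(78,188),(450,90),(518,297),(133,400)]],0))
print([S(*c,.05).round(4) for c in [(552,340),(488,468),(110,395)]])
F=lambda x,y,z:atz(t,115+x/4.4,140+y/4.2,z)
print('hole',F(361,338,.108),'dow',F(218,370,.132),F(468,298,.132))
print('hole scene',atz(s,442,229.5,.108))
for p in [(412,218),(474,229)]: print(atz(s,*p,.12))
a=s['img'][:,:,::-1]
cv2.imwrite('pics/s2.png',cv2.resize(a[195:290,350:530],None,fx=4.4,fy=4.4,interpolation=cv2.INTER_CUBIC))
```

```text
top [ 0.55549753 -0.21032676  0.185     ] [ 0.5605222  -0.20777619  0.185     ]
collar bits [ 0.55649878 -0.211611    0.062     ] [ 0.55339736 -0.21315012  0.062     ]
block corners [array([ 0.5738, -0.1347,  0.05  ]), array([ 0.6086, -0.2684,  0.05  ]), array([ 0.5336, -0.288 ,  0.05  ]), array([ 0.4981, -0.1518,  0.05  ])] [ 0.55351229 -0.21071745  0.05      ]
[array([ 0.5044, -0.1534,  0.05  ]), array([ 0.5763, -0.131 ,  0.05  ]), array([ 0.6122, -0.2663,  0.05  ])]
hole [0.48626036 0.20704044 0.108     ] dow [0.46979839 0.25934615 0.132     ] [0.50149319 0.15385637 0.132     ]
hole scene [0.48960727 0.20836584 0.108     ]
[0.50182926 0.15383741 0.12      ]
[0.47324341 0.25921624 0.12      ]
```

View pics/s2.png

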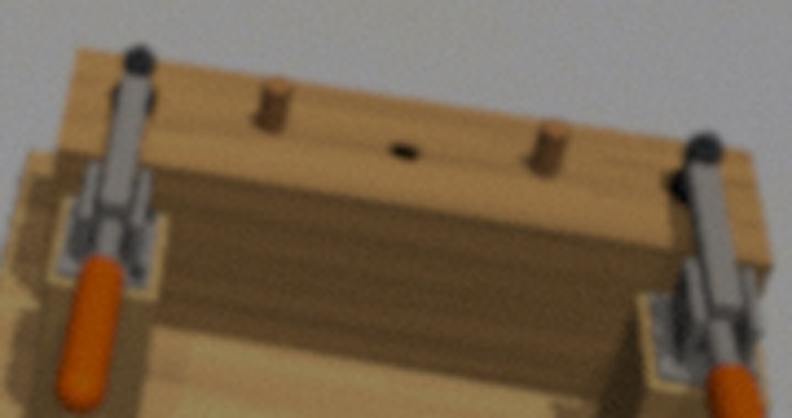

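```bash
cat >> h.py <<'E'
def pose():
    st=bot.sense(); return np.array(st['eef_pos']),R.from_rotvec(st['tool_rot']),st
def down(a):  # tool y along (sin,-cos) for block yaw a(deg)
    a=np.deg2rad(a); y=np.array([np.sin(a),-np.cos(a),0]); z=np.array([0,0,-1.]); return R.from_matrix(np.stack([np.cross(y,z),y,z],1))
def delta(P,Rt):
    p,r,_=pose(); print('shift cm',(r.inv().apply(np.array(P)-p)*100).round(2),'rot',(r.inv()*Rt).as_rotvec().round(4))
E
python3 - <<'E'
from h import *
t=load('top0.png');s=load('scene0.png')
for z in(.16,.2,.24): print(atz(t,374,99,z),atz(s,219,174,z))
print(atz(t,412,128,.12))
print(down(14.6).as_matrix())
delta([.557,-.2095,.27],down(14.6))
E
```

```text
[ 0.71003722 -0.13588112  0.16      ] [ 0.61856335 -0.19249883  0.16      ]
[ 0.69193603 -0.12957217  0.2       ] [ 0.66320712 -0.15117002  0.2       ]
[ 0.67383483 -0.12326322  0.24      ] [ 0.70785089 -0.10984122  0.24      ]
[ 0.66640453 -0.21551132  0.12      ]
[[ 0.96770917  0.25206936  0.        ]
 [ 0.25206936 -0.96770917  0.        ]
 [ 0.          0.         -1.        ]]
shift cm [ 42.66 -25.96  -3.18] rot [-1.800e-03  1.000e-04  1.569e-01]
```

Emit:
servo_tool --pt "5 -3 -3.2 0 0 0.04" --pt "10 -6 -3.2 0 0 0.08" --pt "15 -9.1 -3.2 0 0 0.12" --pt "20 -12.2 -3.2 0 0 0.157" --pt "25 -15.2 -3.2 0 0 0.157" --pt "30 -18.3 -3.2 0 0 0.157" --pt "35 -21.3 -3.2 0 0 0.157" --pt "40 -24.3 -3.2 0 0 0.157" --pt "42.6 -26 -3.2 0 0 0.157" --pt "42.6 -26 -3.2 0 0 0.157" --jaw 6 --squeeze 15

```text
time_s: 1.4
eef_pos: [0.5573, -0.2077, 0.2702]
tool_rot: [-3.115, -0.405, 0.001]
contact_force: [0.1, 0.2, -0.3]
finger_gap: 0.683
```

Run:
```python
from h import *
snap('wrist','w1.png'); snap('scene','sc1.png'); p,r,st=pose(); print(p,st['time_s'],st['q'].round(2)); delta([.557,-.2095,.27],down(14.6))
```

```text
[ 0.55614324 -0.20985723  0.27031787] 1.5 [-0.4   0.09  1.74 -0.    1.3   0.91]
shift cm [ 0.09 -0.01  0.03] rot [0.     0.0011 0.0009]
```

View pics/w1.png

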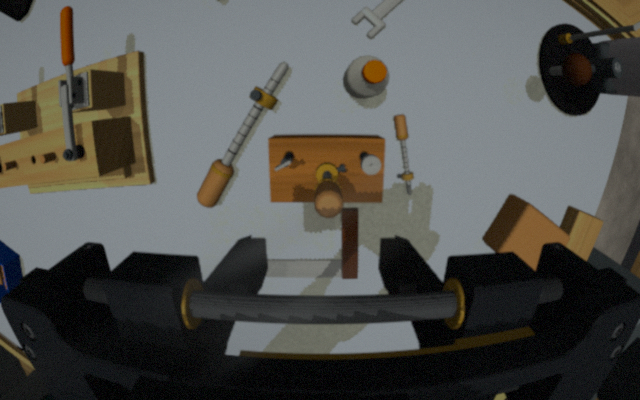

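View pics/sc1.png

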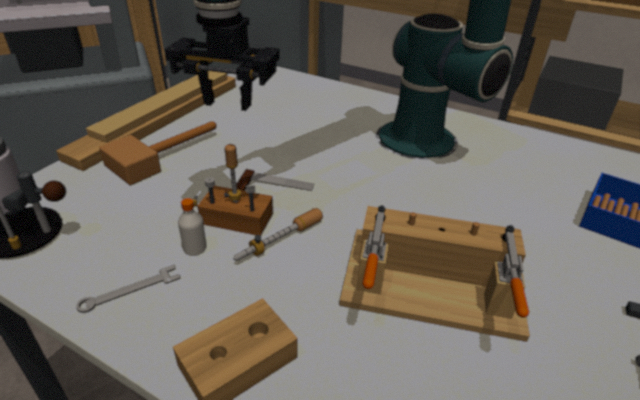

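Run:
```python
from h import *
w=load('w1.png');a=w['img'][:,:,::-1]
cv2.imwrite('pics/w1c.png',cv2.resize(a[120:230,250:400],None,fx=5.2,fy=5.2,interpolation=cv2.INTER_CUBIC))
a=load('sc1.png')['img'][:,:,::-1]
cv2.imwrite('pics/s1c.png',cv2.resize(a[135:235,180:310],None,fx=6,fy=6,interpolation=cv2.INTER_CUBIC))
```

```text
(no output)
```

View pics/w1c.png

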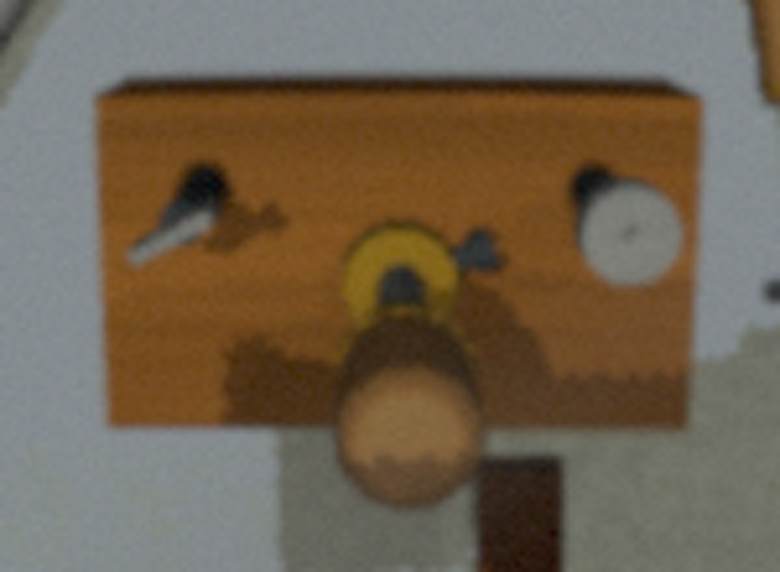

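View pics/s1c.png

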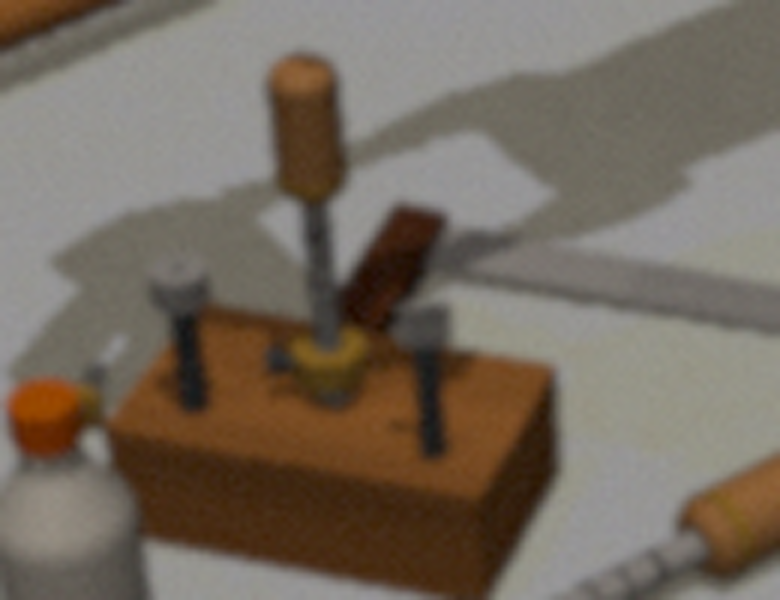

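Run:
```python
from h import *
w=load('w1.png');s=load('sc1.png')
W=lambda x,y,z:atz(w,250+x/5.2,120+y/5.2,z,True)
print('top',W(410,430,.185))
C=[W(*c,.05) for c in [(98,97),(700,98),(688,425),(110,425)]]
print(np.round(C,4).tolist(),np.mean(C,0))
d=C[0]-C[1]; print(np.rad2deg(np.arctan2(-d[0],d[1])), np.linalg.norm(d), np.linalg.norm(C[0]-C[3]))
d=C[3]-C[2]; print(np.rad2deg(np.arctan2(-d[0],d[1])))
print('collar top centre',W(402,283,.071))
print('scene top',atz(s,180+303/6,135+72/6,.185))
# TCP projection
print(proj(w,[.557,-.2095,.185],True), proj(w,pose()[0],True))
```

```text
top [ 0.55948332 -0.21234355  0.185     ]
[[0.5776, -0.136, 0.05], [0.6129, -0.2696, 0.05], [0.537, -0.2904, 0.05], [0.5014, -0.1559, 0.05]] [ 0.55721258 -0.21297406  0.05      ]
14.802756594326471 0.1381626650941414 0.07873930174018497
14.813070016977736
collar top centre [ 0.55716264 -0.21325081  0.071     ]
scene top [ 0.56069443 -0.20804983  0.185     ]
[324.51607648 204.72797308] [325.41860369 256.40633258]
```

Emit:
servo_tool --pt "0.1 0.05 2 0 0 0" --pt "0.17 0.1 5 0 0 0" --pt "0.17 0.1 8 0 0 0" --pt "0.17 0.1 11 0 0 0" --pt "0.17 0.1 12.7 0 0 0" --pt "0.17 0.1 12.7 0 0 0"

```text
time_s: 2.25
eef_pos: [0.5566, -0.2105, 0.1414]
tool_rot: [-3.114, -0.397, 0.006]
contact_force: [0.3, 0.1, 0.7]
finger_gap: 0.681
```

Run:
```python
from h import *
w=snap('wrist','w2.png'); snap('scene','sc2.png'); p,r,st=pose(); print(p,st['time_s'],st['contact_force'],r.as_matrix().round(3))
print(proj({'K':w['intrinsics'],'T':w['world_from_camera']},p,True))
cv2.imwrite('pics/s2c.png',cv2.resize(load('sc2.png')['img'][90:235,170:310,::-1],None,fx=4,fy=4,interpolation=cv2.INTER_CUBIC))
```

```text
[ 0.55865292 -0.21092745  0.14424328] 2.35 [ 0.6228571  -0.15763725  0.09381609] [[ 0.968  0.251  0.001]
 [ 0.251 -0.968 -0.   ]
 [ 0.001  0.001 -1.   ]]
[323.89113065 252.85890017]
```

View pics/w2.png

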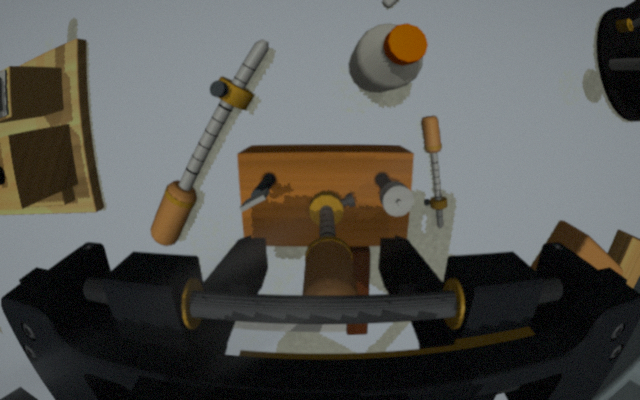

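View pics/s2c.png

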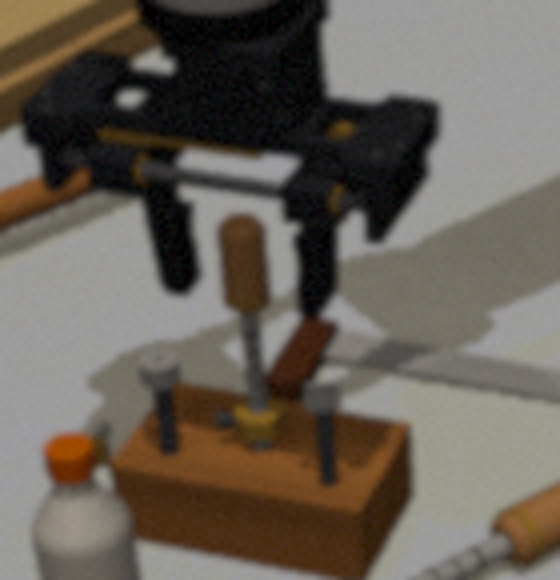

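Emit:
servo_tool --pt "0 0 0 0 0 0" --pt "0 0 0 0 0 0" --pt "0 0 0 0 0 0" --pt "0 0 0 0 0 0" --pt "0 0 0 0 0 0" --pt "0 0 0 0 0 0" --jaw 1.5 --squeeze 35

```text
time_s: 3.1
eef_pos: [0.5586, -0.2106, 0.144]
tool_rot: [3.116, 0.399, 0.001]
contact_force: [-0.4, -1.2, 1.4]
finger_gap: 0.261
```

Run:
```python
from h import *
p,r,st=pose(); print(p,st['time_s'],st['contact_force'],st['ft_torque'],st['finger_gap']*88.1,r.as_matrix().round(4))
w=snap('wrist','w3.png');snap('top','t3.png')
cv2.imwrite('pics/w3c.png',cv2.resize(w['img'][140:320,230:420,::-1],None,fx=3.3,fy=3.3,interpolation=cv2.INTER_CUBIC))
```

```text
[ 0.55864677 -0.21056908  0.14402668] 3.1 [-0.3723545  -1.22192015  1.446229  ] [-0.21113618 -0.03791297 -0.00054876] 22.97552501408327 [[ 9.677e-01  2.521e-01  6.000e-04]
 [ 2.521e-01 -9.677e-01 -5.000e-04]
 [ 5.000e-04  6.000e-04 -1.000e+00]]
```

View pics/w3c.png

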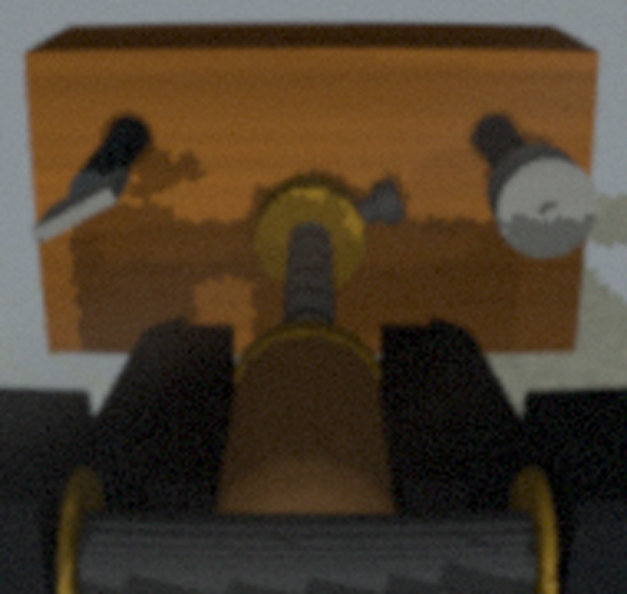

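Emit:
servo_tool --pt "0 0 -0.8 0 0 0" --pt "0 0 -2 0 0 0" --pt "0 0 -4 0 0 0" --pt "0 0 -7 0 0 0" --pt "0 0 -10 0 0 0" --pt "0 0 -13 0 0 0" --pt "0 0 -14.5 0 0 0" --pt "0 0 -14.5 0 0 0"

```text
time_s: 4.2
eef_pos: [0.559, -0.2104, 0.2907]
tool_rot: [3.115, 0.399, 0.004]
contact_force: [-0.1, -0.6, -2.3]
finger_gap: 0.261
```

Run:
```python
from h import *
p,r,st=pose(); print(p,st['time_s'],st['contact_force'],st['ft_torque'],st['finger_gap']*88.1)
w=snap('wrist','w4.png');snap('scene','s4.png');snap('top','t4.png')
cv2.imwrite('pics/w4c.png',cv2.resize(w['img'][140:320,230:420,::-1],None,fx=3.3,fy=3.3,interpolation=cv2.INTER_CUBIC))
cv2.imwrite('pics/s4c.png',cv2.resize(load('s4.png')['img'][50:235,170:310,::-1],None,fx=3.2,fy=3.2,interpolation=cv2.INTER_CUBIC))
delta([.487,.2075,.289],down(16.7))
```

```text
[ 0.55897292 -0.21042391  0.29067268] 4.2 [-0.13179595 -0.64998599 -2.27143436] [ 0.00989626  0.01393009 -0.04727658] 23.035928312137475
shift cm [  3.7  -42.17  -0.12] rot [-0.0018  0.0022 -0.0367]
```

View pics/w4c.png

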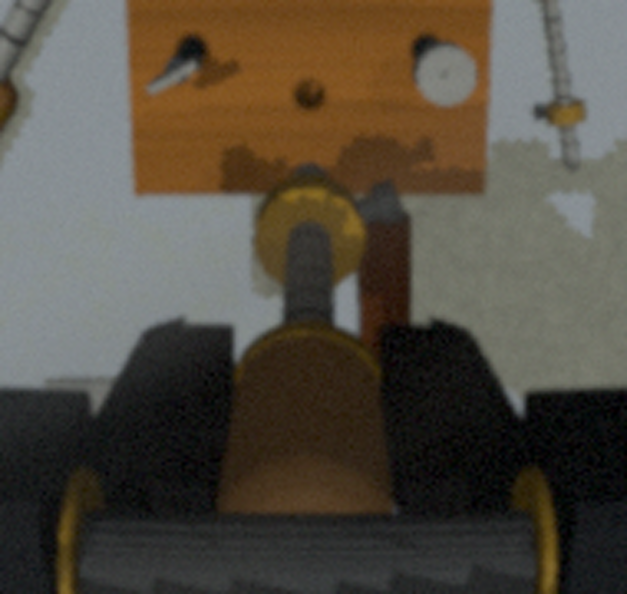

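View pics/s4c.png

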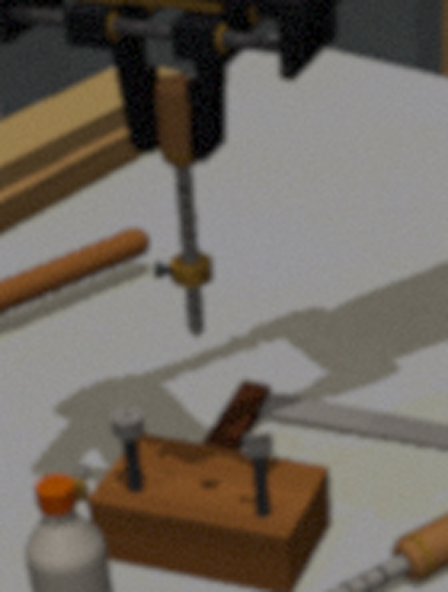

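Run:
```python
from h import *
w=load('w4.png');s=load('s4.png')
tip=np.array([.559,-.2104,.1667])
print('scene pred tip',proj(s,tip),'obs',170+196/3.2,50+331/3.2)
print('scene handle-bottom pred',proj(s,tip+[0,0,.115]),'obs',170+176/3.2,50+160/3.2)
print('wrist col pred',proj(w,tip+[0,0,.05],True),'obs',230+311/3.3,140+228/3.3)
print('wrist hb pred',proj(w,tip+[0,0,.115],True),'obs',230+309/3.3,140+355/3.3)
print('block hole',atz(w,230+310/3.3,140+94/3.3,.05,True), atz(s,170+210/3.2,50+484/3.2,.05))
cv2.imwrite('pics/t4c.png',cv2.resize(load('t4.png')['img'][120:225,355:485,::-1],None,fx=5,fy=5,interpolation=cv2.INTER_CUBIC))
```

```text
scene pred tip [230.85002694 154.31200631] obs 231.25 153.4375
scene handle-bottom pred [225.70999424 100.5681762 ] obs 225.0 100.0
wrist col pred [322.12474057 208.69692045] obs 324.24242424242425 209.0909090909091
wrist hb pred [322.02189352 246.19501707] obs 323.6363636363636 247.57575757575756
block hole [ 0.55737324 -0.21304499  0.05      ] [ 0.55864141 -0.20991957  0.05      ]
```

View pics/t4c.png

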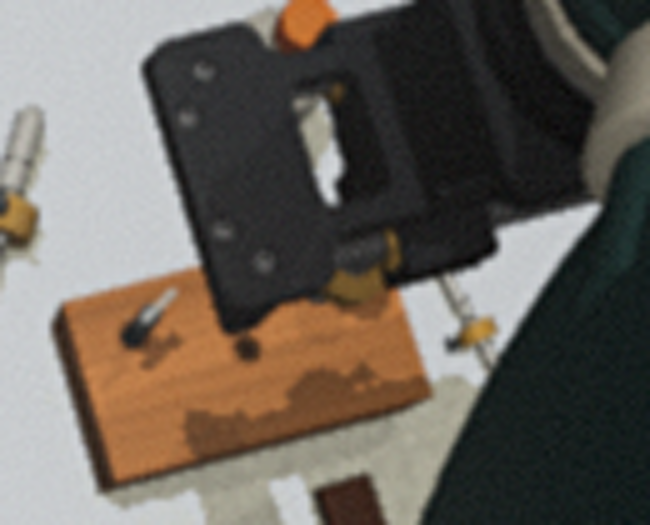

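Emit:
servo_tool --pt "0.2 -2.5 0 0 0 -0.01" --pt "0.6 -7 0 0 0 -0.02" --pt "1 -12 0 0 0 -0.037" --pt "1.5 -17 0 0 0 -0.037" --pt "2 -22.5 0 0 0 -0.037" --pt "2.5 -28 0 0 0 -0.037" --pt "3 -33.5 0 0 0 -0.037" --pt "3.5 -38.5 0 0 0 -0.037" --pt "3.7 -41.5 0 0 0 -0.037" --pt "3.7 -42.2 0 0 0 -0.037"

```text
time_s: 5.6
eef_pos: [0.4859, 0.2096, 0.2877]
tool_rot: [-3.107, -0.463, 0.004]
contact_force: [-0.4, -0.4, -1.7]
finger_gap: 0.26
```

Emit:
servo_tool --pt "0 0 1.5 0 0 0" --pt "0 0 2.5 0 0 0" --pt "0 0 2.5 0 0 0"

```text
time_s: 5.98
eef_pos: [0.4869, 0.206, 0.2616]
tool_rot: [3.108, 0.454, -0.006]
contact_force: [-0.5, -0.6, -2.0]
finger_gap: 0.262
```

Run:
```python
from h import *
p,r,st=pose(); print(p,st['time_s'],st['q'].round(2),st['contact_force'],st['ft_torque'],st['finger_gap']*88.1)
w=snap('wrist','w5.png');snap('scene','s5.png')
cv2.imwrite('pics/w5c.png',cv2.resize(w['img'][120:320,230:420,::-1],None,fx=3,fy=3,interpolation=cv2.INTER_CUBIC))
cv2.imwrite('pics/s5c.png',cv2.resize(load('s5.png')['img'][100:270,360:520,::-1],None,fx=3.4,fy=3.4,interpolation=cv2.INTER_CUBIC))
print(pose()[0],r.as_matrix().round(4))
```

```text
[0.48693286 0.20595043 0.2615893 ] 5.975 [ 0.35 -0.03  1.88 -0.    1.29  1.63] [-0.46542774 -0.58267197 -2.00042423] [ 0.01918279 -0.01371003  0.02147181] 23.042623445251834
[0.4879035  0.20647853 0.26329644] [[ 9.582e-01  2.861e-01 -3.400e-03]
 [ 2.861e-01 -9.582e-01 -1.500e-03]
 [-3.700e-03  4.000e-04 -1.000e+00]]
```

View pics/w5c.png

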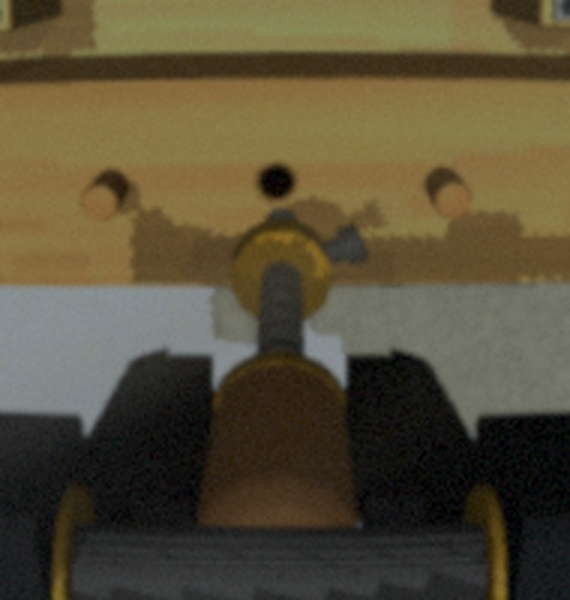

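View pics/s5c.png

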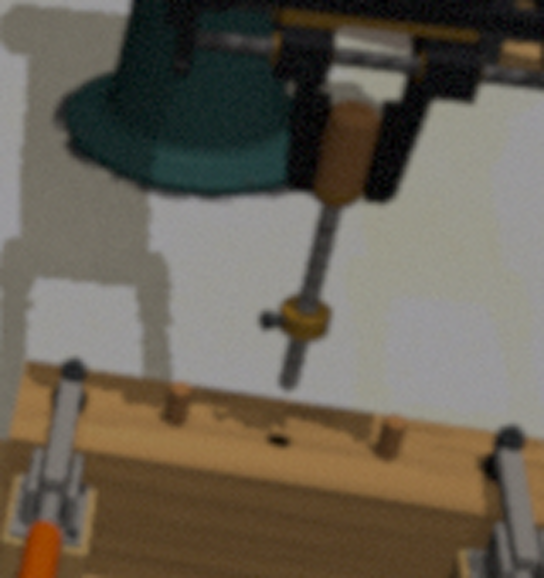

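Run:
```python
from h import *
w=load('w5.png');s=load('s5.png')
pw=np.array([.48693,.20595,.2616]); ps=np.array([.4879,.2065,.2633])
for n,d,p,f in (('w',w,pw,1),('s',s,ps,0)):
  for h in (-.009,-.074,-.124): print(n,h,proj(d,p+[0,0,h],f))
  print(n,'axis at timber',proj(d,[p[0],p[1],.108],f))
print('obs w hb',230+281/3,120+372/3,'collartop',230+281/3,120+268/3,'hole',230+277/3,120+182/3,'tip',230+282/3,120+212/3)
print('obs s tip',360+289/3.4,100+387/3.4,'hb',360+340/3.4,100+200/3.4,'hole',360+279/3.4,100+440/3.4)
print('hole',atz(w,230+277/3,120+182/3,.108,1),atz(s,360+279/3.4,100+440/3.4,.108))
```

```text
w -0.009 [322.13030272 246.16440177]
w -0.074 [322.30553422 208.17145337]
w -0.124 [322.38914105 190.27576989]
w axis at timber [322.42656515 182.31230413]
s -0.009 [458.12351132 160.03847597]
s -0.074 [450.18604828 192.36469874]
s -0.124 [444.58684153 215.16810629]
s axis at timber [441.28277079 228.62431087]
obs w hb 323.6666666666667 244.0 collartop 323.6666666666667 209.33333333333331 hole 322.3333333333333 180.66666666666666 tip 324.0 190.66666666666669
obs s tip 445.0 213.8235294117647 hb 460.0 158.8235294117647 hole 442.05882352941177 229.41176470588235
hole [0.4885188  0.20652022 0.108     ] [0.48931042 0.20838244 0.108     ]
```

Emit:
servo_tool --pt "0.11 -0.1 1 0 0 0" --pt "0.11 -0.1 2 0 0 0" --pt "0.11 -0.1 2.3 0 0 0" --pt "0.11 -0.1 2.3 0 0 0" --pt "0.11 -0.1 2.3 0 0 0"

```text
time_s: 6.7
eef_pos: [0.4888, 0.2088, 0.241]
tool_rot: [-3.108, -0.457, -0.001]
contact_force: [0.2, 0.3, -1.8]
finger_gap: 0.261
```

Run:
```python
from h import *
p,r,st=pose(); print(p,st['time_s'],st['contact_force'],st['ft_torque'])
w=snap('wrist','w6.png');snap('scene','s6.png')
cv2.imwrite('pics/w6c.png',cv2.resize(w['img'][140:320,230:420,::-1],None,fx=3,fy=3,interpolation=cv2.INTER_CUBIC))
cv2.imwrite('pics/s6c.png',cv2.resize(load('s6.png')['img'][150:250,400:500,::-1],None,fx=6,fy=6,interpolation=cv2.INTER_CUBIC))
print(pose()[0],pose()[1].as_matrix().round(4))
```

```text
[0.48878921 0.20876184 0.24099625] 6.7 [ 0.24315707  0.28924997 -1.82158674] [0.04103205 0.01159676 0.032791  ]
[0.48885929 0.20877418 0.24114546] [[ 9.577e-01  2.878e-01  8.000e-04]
 [ 2.878e-01 -9.577e-01  3.000e-04]
 [ 8.000e-04 -0.000e+00 -1.000e+00]]
```

View pics/w6c.png

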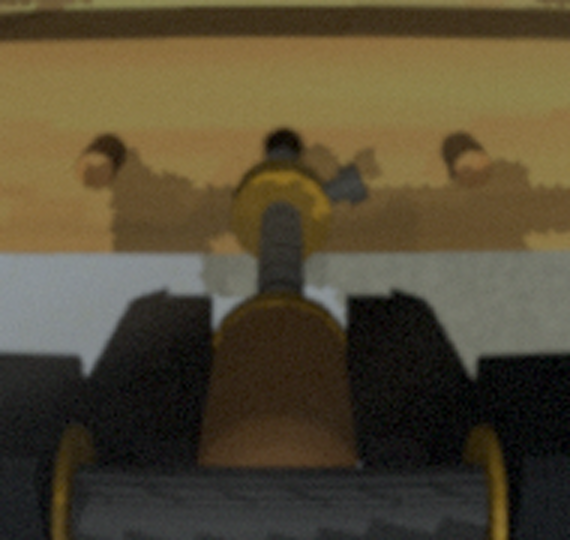

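View pics/s6c.png

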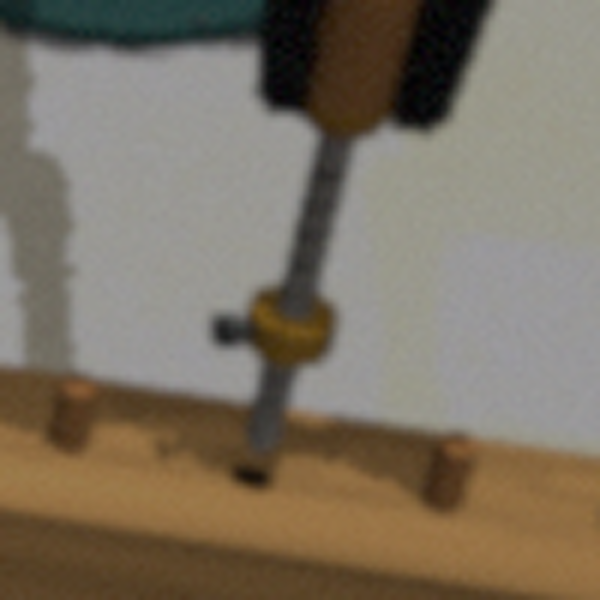

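Emit:
servo_tool --pt "0.08 0.05 0.3 0 0 0" --pt "0.08 0.05 0.7 0 0 0" --pt "0.08 0.05 1.1 0 0 0" --pt "0.08 0.05 1.5 0 0 0" --pt "0.08 0.05 1.8 0 0 0"

```text
time_s: 7.42
eef_pos: [0.4894, 0.2083, 0.2222]
tool_rot: [3.108, 0.457, -0.001]
contact_force: [0.0, -1.0, -1.5]
finger_gap: 0.261
```

Run:
```python
from h import *
p,r,st=pose(); print(p,st['time_s'],st['contact_force'],st['ft_torque'])
w=snap('wrist','w7.png');snap('scene','s7.png')
a=cv2.resize(w['img'][140:260,260:390,::-1],(400,369),interpolation=cv2.INTER_CUBIC)
b=cv2.resize(load('s7.png')['img'][150:250,400:500,::-1],(369,369),interpolation=cv2.INTER_CUBIC)
cv2.imwrite('pics/c7.png',np.hstack([a,b]))
```

```text
[0.48936772 0.20834801 0.22224304] 7.425 [ 0.02150213 -1.02026525 -1.48331506] [ 0.06015969 -0.03958175 -0.0313282 ]
```

View pics/c7.png

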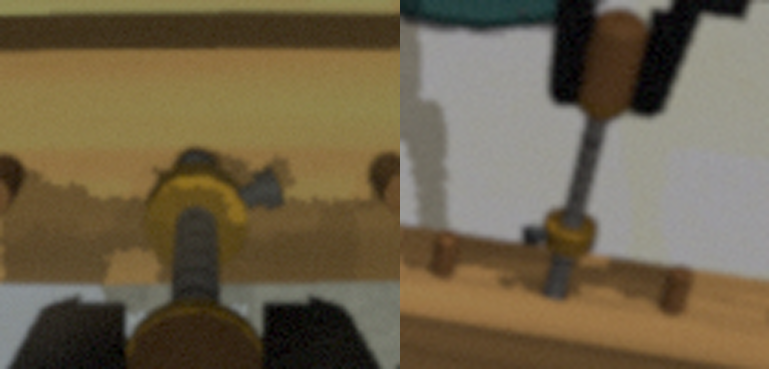

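Emit:
servo_tool --pt "0 0 0.4 0 0 0" --pt "0 0 0.8 0 0 0" --pt "0 0 1.2 0 0 0" --pt "0 0 1.6 0 0 0" --pt "0 0 2.0 0 0 0" --pt "0 0 2.3 0 0 0" --pt "0 0 2.3 0 0 0"

```text
time_s: 8.4
eef_pos: [0.4894, 0.2083, 0.1994]
tool_rot: [3.108, 0.457, -0.001]
contact_force: [0.3, 0.5, -1.7]
finger_gap: 0.262
```

Emit:
servo_tool --pt "0 0 0.15 0 0 0" --pt "0 0 0.3 0 0 0" --pt "0 0 0.45 0 0 0" --pt "0 0 0.6 0 0 0" --pt "0 0 0.75 0 0 0" --pt "0 0 0.9 0 0 0" --pt "0 0 1.05 0 0 0" --pt "0 0 1.15 0 0 0" --pt "0 0 1.15 0 0 0"

```text
time_s: 9.52
eef_pos: [0.4898, 0.2085, 0.1885]
tool_rot: [-3.108, -0.457, -0.001]
contact_force: [-0.3, 1.2, 3.6]
finger_gap: 0.259
```

Run:
```python
from h import *
p,r,st=pose(); print(p,st['time_s'],st['contact_force'],st['ft_torque'])
w=snap('wrist','w8.png');snap('scene','s8.png')
a=cv2.resize(w['img'][140:260,260:390,::-1],(400,369),interpolation=cv2.INTER_CUBIC)
b=cv2.resize(load('s8.png')['img'][150:250,400:500,::-1],(369,369),interpolation=cv2.INTER_CUBIC)
cv2.imwrite('pics/c8.png',np.hstack([a,b]))
```

```text
[0.48983039 0.20848523 0.18851985] 9.525 [-0.26068935  1.15314999  3.64568469] [-0.08693066  0.05306294 -0.00491159]
```

View pics/c8.png

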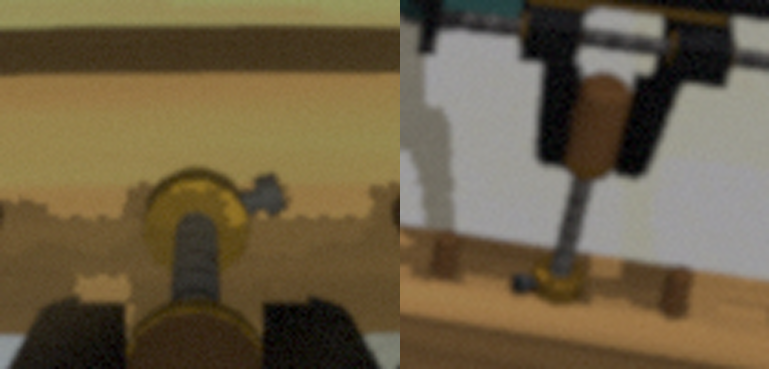

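Emit:
servo_tool --pt "0 0 0.05 0 0 0" --pt "0 0 0.1 0 0 0" --pt "0 0 0.15 0 0 0" --pt "0 0 0.15 0 0 0"

```text
time_s: 10.12
eef_pos: [0.4896, 0.2084, 0.1867]
tool_rot: [-3.108, -0.457, -0.0]
contact_force: [1.7, -0.2, 3.9]
finger_gap: 0.258
```

Emit:
servo_tool --pt "0 0 0.05 0 0 0" --pt "0 0 0.1 0 0 0" --pt "0 0 0.1 0 0 0"

```text
time_s: 10.5
eef_pos: [0.4895, 0.2084, 0.1857]
tool_rot: [3.108, 0.457, 0.0]
contact_force: [1.4, 0.2, 2.8]
finger_gap: 0.261
```

Emit:
servo_tool --pt "0 0 0.05 0 0 0" --pt "0 0 0.1 0 0 0" --pt "0 0 0.15 0 0 0"

```text
time_s: 10.88
eef_pos: [0.4898, 0.2085, 0.185]
tool_rot: [-3.108, -0.457, -0.001]
contact_force: [-0.5, -1.0, 9.2]
finger_gap: 0.259
```

Emit:
servo_tool --pt "0 0 0 0 0 0" --pt "0 0 0 0 0 0"

```text
time_s: 11.12
eef_pos: [0.4898, 0.2085, 0.1851]
tool_rot: [-3.108, -0.457, -0.001]
contact_force: [-0.4, -0.4, 7.0]
finger_gap: 0.257
```

Run:
```python
from h import *
p,r,st=pose(); print(p,st['time_s'],st['contact_force'],st['ft_torque'])
```

```text
[0.48976677 0.20850518 0.18506113] 11.125 [-0.40630904 -0.42686989  6.96833208] [-0.07802323  0.05396568 -0.06760741]
```

Ambiguous; one more small step to confirm.

Emit:
servo_tool --pt "0 0 0.04 0 0 0" --pt "0 0 0.07 0 0 0" --pt "0 0 0.07 0 0 0"

```text
time_s: 11.5
eef_pos: [0.49, 0.2085, 0.1849]
tool_rot: [-3.108, -0.457, -0.002]
contact_force: [-1.0, -1.0, 10.0]
finger_gap: 0.264
```

Emit:
servo_tool --pt "0 0 0.03 0 0 0" --pt "0 0 0.05 0 0 0" --pt "0 0 0.05 0 0 0"

```text
time_s: 11.88
eef_pos: [0.4902, 0.2087, 0.1849]
tool_rot: [-3.108, -0.457, -0.003]
contact_force: [-1.4, -0.6, 10.6]
finger_gap: 0.263
```

Run:
```python
from h import *
p,r,st=pose(); print(p,st['time_s'],st['contact_force'],st['ft_torque'])
w=snap('wrist','w9.png');snap('scene','s9.png');print(pose()[0],pose()[2]['contact_force'])
a=cv2.resize(w['img'][140:320,230:420,::-1],(390,369),interpolation=cv2.INTER_CUBIC)
b=cv2.resize(load('s9.png')['img'][150:250,400:500,::-1],(369,369),interpolation=cv2.INTER_CUBIC)
cv2.imwrite('pics/c9.png',np.hstack([a,b]))
```

```text
[0.49018551 0.20866521 0.18491099] 11.875 [-1.42446561 -0.57087834 10.64778292] [-0.16307618  0.2867994   0.07757513]
[0.49018745 0.20865814 0.18492106] [-1.08276187 -1.55514894 11.88655923]
```

View pics/c9.png

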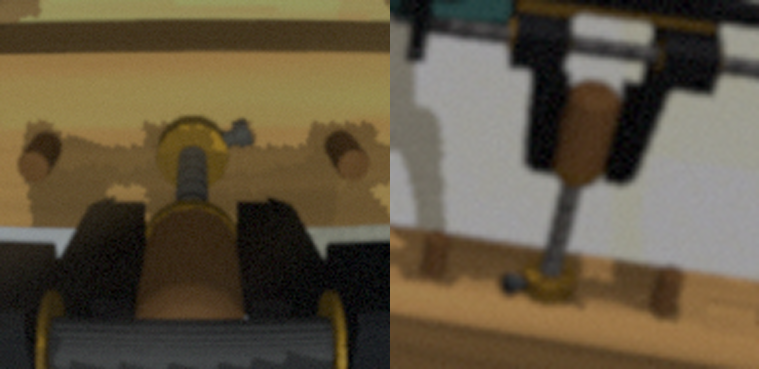

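Emit:
servo_tool --pt "0 0 -0.3 0 0 0" --pt "0 0 -1 0 0 0" --pt "0 0 -2 0 0 0" --pt "0 0 -3.2 0 0 0" --pt "0 0 -4.5 0 0 0" --pt "0 0 -6 0 0 0" --pt "0 0 -8 0 0 0" --pt "0 0 -10 0 0 0" --pt "0 0 -10.5 0 0 0"

```text
time_s: 13.1
eef_pos: [0.4906, 0.2088, 0.2908]
tool_rot: [-3.107, -0.457, -0.006]
contact_force: [-0.1, 0.5, -1.1]
finger_gap: 0.262
```

Run:
```python
from h import *
p,r,st=pose(); print(p,st['time_s'],st['contact_force'],st['ft_torque'])
w=snap('wrist','w10.png');snap('scene','s10.png');p,r,_=pose();print(p)
a=cv2.resize(w['img'][140:320,230:420,::-1],(390,369),interpolation=cv2.INTER_CUBIC)
b=cv2.resize(load('s10.png')['img'][100:250,400:500,::-1],(400,600),interpolation=cv2.INTER_CUBIC)
b0=np.zeros((600,390,3),np.uint8); b0[:369]=a
cv2.imwrite('pics/c10.png',np.hstack([b0,b]))
delta([.5586,-.2106,.288],down(14.6))
```

```text
[0.4906149  0.20880976 0.29079389] 13.1 [-0.06444515  0.49945534 -1.06679073] [ 0.05217625  0.04073746 -0.0415184 ]
[0.48994446 0.20859343 0.28912006]
shift cm [-5.49 42.12  0.1 ] rot [-0.0002 -0.0018  0.037 ]
```

View pics/c10.png

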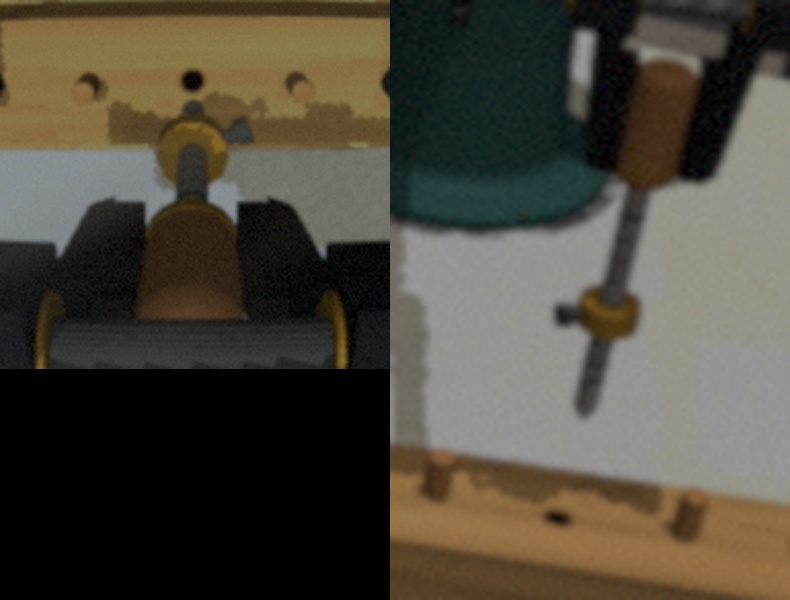

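Emit:
servo_tool --pt "-0.4 2.5 0 0 0 0.01" --pt "-0.9 7 0 0 0 0.02" --pt "-1.5 12 0 0 0 0.035" --pt "-2.2 17 0 0 0 0.035" --pt "-2.9 22.5 0 0 0 0.035" --pt "-3.6 28 0 0 0 0.035" --pt "-4.3 33.5 0 0 0 0.035" --pt "-5 38.5 0 0 0 0.035" --pt "-5.4 41.3 0 0 0 0.035" --pt "-5.5 42.1 0 0 0 0.035"

```text
time_s: 14.45
eef_pos: [0.5573, -0.212, 0.2865]
tool_rot: [-3.115, -0.398, 0.003]
contact_force: [0.1, 0.4, -1.0]
finger_gap: 0.261
```

Emit:
servo_tool --pt "0 0 2 0 0 0" --pt "0 0 5 0 0 0" --pt "0 0 8 0 0 0" --pt "0 0 9 0 0 0" --pt "0 0 9 0 0 0" --pt "0 0 9 0 0 0"

```text
time_s: 15.2
eef_pos: [0.5588, -0.2105, 0.1993]
tool_rot: [3.115, 0.403, 0.003]
contact_force: [-0.2, 0.4, -1.7]
finger_gap: 0.262
```

Run:
```python
from h import *
p,r,st=pose(); print(p,st['time_s'],st['contact_force'],st['ft_torque'])
w=snap('wrist','w11.png');snap('scene','s11.png');p,r,_=pose();print(p)
a=cv2.resize(w['img'][120:270,250:400,::-1],(390,390),interpolation=cv2.INTER_CUBIC)
b=cv2.resize(load('s11.png')['img'][100:230,180:290,::-1],(400,473),interpolation=cv2.INTER_CUBIC)
b0=np.zeros((473,390,3),np.uint8); b0[:390]=a
cv2.imwrite('pics/c11.png',np.hstack([b0,b]))
```

```text
[ 0.55880393 -0.21048973  0.19932084] 15.2 [-0.19432417  0.41031085 -1.67045442] [-0.01912694 -0.00941479 -0.01533817]
[ 0.55891812 -0.2108443   0.19966125]
```

View pics/c11.png

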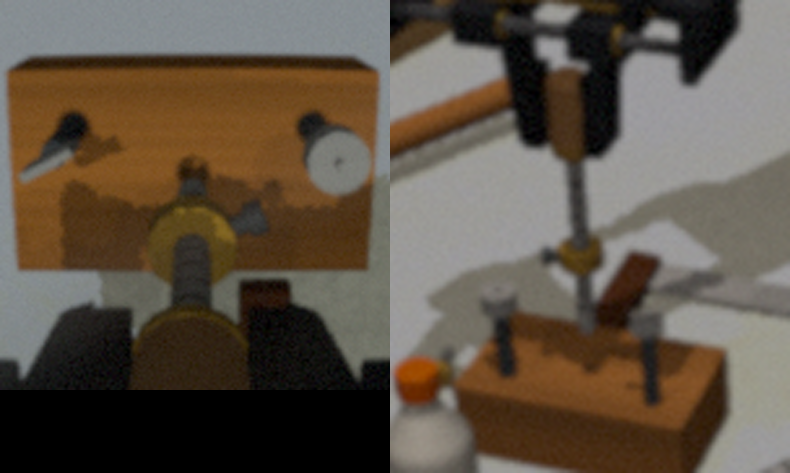

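Run:
```python
from h import *
w=load('w11.png');s=load('s11.png')
p=np.array([.5588,-.2105,.1993])
for n,d,f in (('w',w,1),('s',s,0)):
  for z in (.190,.1993-.124+.047+.012,.0753,.05): print(n,round(z,3),proj(d,[p[0],p[1],z],f).round(1))
a=cv2.resize(w['img'][165:225,295:355,::-1],(390,390),interpolation=cv2.INTER_CUBIC)
b=cv2.resize(s['img'][165:205,212:252,::-1],(390,390),interpolation=cv2.INTER_CUBIC)
cv2.imwrite('pics/c11b.png',np.hstack([a,b]))
```

```text
w 0.19 [322.1 246. ]
w 0.134 [322.2 212.7]
w 0.075 [322.3 191. ]
w 0.05 [322.3 184.2]
s 0.19 [229.9 144. ]
s 0.134 [232.2 168. ]
s 0.075 [234.4 191.6]
s 0.05 [235.4 201.2]
```

View pics/c11b.png

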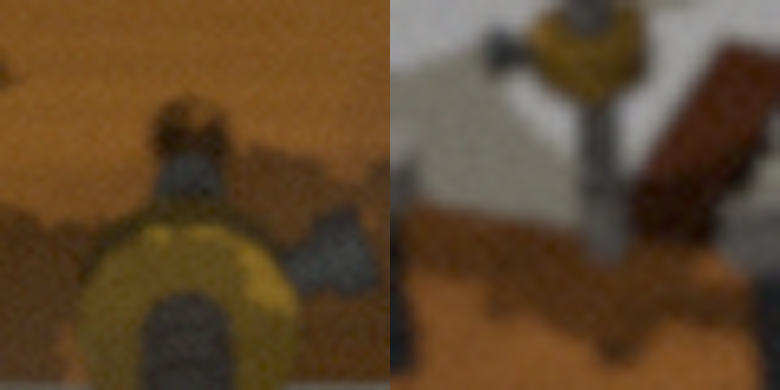

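Emit:
servo_tool --pt "0 0 1.0 0 0 0" --pt "0 0 2.0 0 0 0" --pt "0 0 2.5 0 0 0" --pt "0 0 3 0 0 0" --pt "0 0 3.4 0 0 0" --pt "0 0 3.4 0 0 0"

```text
time_s: 16.05
eef_pos: [0.5578, -0.2106, 0.1636]
tool_rot: [-3.116, -0.402, 0.001]
contact_force: [-0.1, 0.8, -1.5]
finger_gap: 0.263
```

Emit:
servo_tool --pt "0 0 0.4 0 0 0" --pt "0 0 0.8 0 0 0" --pt "0 0 1.2 0 0 0" --pt "0 0 1.5 0 0 0" --pt "0 0 1.7 0 0 0" --pt "0 0 1.7 0 0 0"

```text
time_s: 16.8
eef_pos: [0.5579, -0.2107, 0.1468]
tool_rot: [3.116, 0.402, -0.0]
contact_force: [1.2, -0.6, -3.6]
finger_gap: 0.256
```

Emit:
servo_tool --pt "0 0 0.07 0 0 0" --pt "0 0 0.14 0 0 0" --pt "0 0 0.21 0 0 0" --pt "0 0 0.21 0 0 0" --pt "0 0 0.21 0 0 0"

```text
time_s: 17.42
eef_pos: [0.558, -0.2107, 0.1449]
tool_rot: [3.116, 0.402, 0.0]
contact_force: [0.4, -1.3, -1.6]
finger_gap: 0.261
```

Emit:
servo_tool --pt "0 0 0.05 0 0 0" --pt "0 0 0.1 0 0 0" --pt "0 0 0.1 0 0 0" --pt "0 0 0.1 0 0 0"

```text
time_s: 17.92
eef_pos: [0.5581, -0.2107, 0.1441]
tool_rot: [3.116, 0.402, 0.0]
contact_force: [0.9, 0.2, -0.1]
finger_gap: 0.26
```

Emit:
servo_tool --pt "0 0 0.04 0 0 0" --pt "0 0 0.04 0 0 0" --pt "0 0 0.04 0 0 0"

```text
time_s: 18.3
eef_pos: [0.5582, -0.2107, 0.1439]
tool_rot: [3.115, 0.402, 0.001]
contact_force: [-0.1, 0.7, 2.8]
finger_gap: 0.261
```

Run:
```python
from h import *
p,r,st=pose(); print(p,st['time_s'],st['contact_force'],st['ft_torque'])
```

```text
[ 0.55816768 -0.21070426  0.14393703] 18.3 [-0.09526436  0.6561539   2.80977773] [ 0.03534958  0.02460644 -0.00291547]
```

Emit:
servo_tool --pt "0 0 0 0 0 0" --pt "0 0 0 0 0 0" --pt "0 0 0 0 0 0" --pt "0 0 0 0 0 0" --pt "0 0 0 0 0 0" --jaw 6

```text
time_s: 18.92
eef_pos: [0.5579, -0.2106, 0.1434]
tool_rot: [-3.116, -0.402, 0.0]
contact_force: [-0.3, 0.3, -0.1]
finger_gap: 0.68
```

Emit:
servo_tool --pt "0 0 -1 0 0 0" --pt "0 0 -3 0 0 0" --pt "0 0 -6 0 0 0" --pt "0 0 -9 0 0 0" --pt "0 0 -12 0 0 0" --pt "0 0 -14 0 0 0" --pt "0 0 -14 0 0 0" --pt "0 0 -14 0 0 0"

```text
time_s: 19.92
eef_pos: [0.5574, -0.2104, 0.2826]
tool_rot: [-3.115, -0.402, 0.002]
contact_force: [0.5, -0.0, 0.7]
finger_gap: 0.68
```

Run:
```python
from h import *
p,r,st=pose(); print(p,st['time_s'],st['contact_force'],st['finger_gap'])
w=snap('wrist','w12.png');snap('scene','s12.png');snap('top','t12.png')
a=cv2.resize(w['img'][110:240,250:400,::-1],(390,338),interpolation=cv2.INTER_CUBIC)
b=cv2.resize(load('s12.png')['img'][135:230,180:290,::-1],(400,345),interpolation=cv2.INTER_CUBIC)
cv2.imwrite('pics/c12.png',np.hstack([a,b[:338]]))
```

```text
[ 0.55743306 -0.21041396  0.28259451] 19.925 [ 0.53143308 -0.04538219  0.67356821] 0.6797235428335853
```

View pics/c12.png

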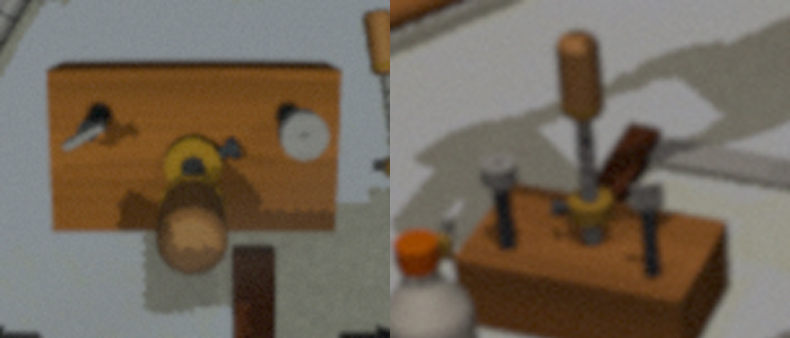

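View pics/s12.png

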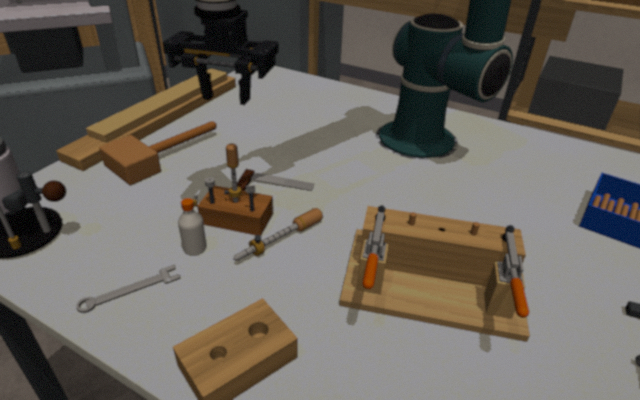

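Run:
```python
from h import *
s=load('s12.png'); s1=load('sc1.png')
for z in (.05,.061,.067,.079): print(z,proj(s,[.5583,-.2107,z]).round(1))
for z in (.185,): print(z,proj(s,[.5583,-.2107,z]).round(1))
a=cv2.resize(s['img'][140:210,212:262,::-1],None,fx=8,fy=8,interpolation=cv2.INTER_CUBIC)
b=cv2.resize(s1['img'][140:210,212:262,::-1],None,fx=8,fy=8,interpolation=cv2.INTER_CUBIC)
cv2.imwrite('pics/c13.png',np.hstack([b,a]))
```

```text
0.05 [235.4 201.1]
0.061 [235.  196.9]
0.067 [234.8 194.6]
0.079 [234.4 190. ]
0.185 [230.2 146.1]
```

View pics/c13.png

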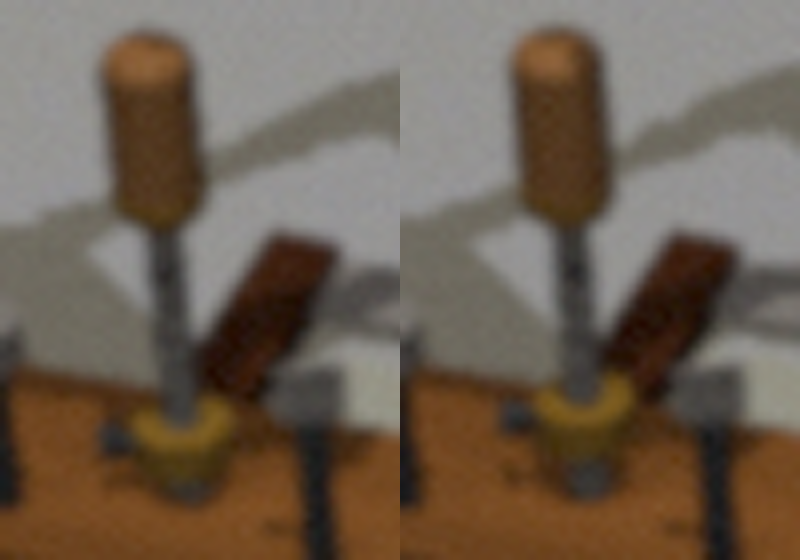

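Run:
```python
from h import *
print(bot.close_job())
```

```text
the job is handed in; nothing more can be done
None
```

The middle-sized gauge is back in the middle hole of the tool block, fully down and let go. Its collar marks a hole depth of about 47 mm. I handed the job in at about 20 s of the 61 s allowed.

**Measuring the hole:** I lowered the rod into the open hole, and the collar slid up at about 5 N. The tool then stopped moving down while the upward force rose to about 12 N, so I took that as the bottom. I did not press further.

**Putting it back:** The gauge touched down in the block at the same tool height as when I gripped it (0.144 m), so it is seated and did not slip in the grip.

**Last checks:**
- In the scene picture the handle's height matches the start.
- The collar sits about 7 mm higher than at the start, which fits the felt depth.
- The drill bits, glue bottle and try square look unmoved, and the gripper touches nothing.

**Depth uncertainty:** 47 mm is near the short end of the possible range (46 to 74 mm). The only evidence for the bottom is the stop and the force rise.

**Look-alike gauges:** The large and small gauges stood on the bench in the first pictures and were lying down by my second look, at 1.5 s. The arm had not been near them and no contact force showed, so I think they toppled on their own. I left them where they lay.

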